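# Load the matching flange on the welding turntable

## Task

Look at the stud plate that is bolted on the welding turntable, pick the one flange whose bolt holes match its studs, and set it on those studs, pipe up, fully home and flat on the plate, ready for its weld. Feel for the studs and keep hold of the flange until it is down over them - do not drop it - then let go. Leave the other two flanges and the tools where they lie.

Things in the scene. Friction and masses are not known exactly. Their poses are not given: they have to be found in the camera images.
- flange_wide4_mid (a point): loose steel flange lying flat, 110 mm across, 8 mm thick, a plain pipe stub (33.7 mm outside) tacked upright on its middle, 100 mm tall over all, about 0.7 kg. Four 15 mm bolt holes, centres 40 mm from the axis. Point: on the axis, half-way up (50 mm above the underside); z runs up the pipe; holes at 0, 90, 180 and 270 degrees about z from x.
- flange_narrow4_mid (a point): loose steel flange lying flat, 110 mm across, 8 mm thick, a plain pipe stub (33.7 mm outside) tacked upright on its middle, 100 mm tall over all, about 0.7 kg. Four 15 mm bolt holes, centres 30 mm from the axis. Point: on the axis, half-way up (50 mm above the underside); z runs up the pipe; holes at 0, 90, 180 and 270 degrees about z from x.
- flange_wide3_mid (a point): loose steel flange lying flat, 110 mm across, 8 mm thick, a plain pipe stub (33.7 mm outside) tacked upright on its middle, 100 mm tall over all, about 0.7 kg. Three 15 mm bolt holes, centres 40 mm from the axis. Point: on the axis, half-way up (50 mm above the underside); z runs up the pipe; holes at 0, 120 and 240 degrees about z from x.
- plate_wide4_face (a point): fixed round steel stud plate, 120 mm across, on the turntable or spare on the low rack. Four upright 12 mm studs, centres 40 mm from the axis, 22 mm tall (top 3 mm steps in to 9 mm). Point: centre of its upper face, 112 mm above the bench; z up, x over the small index pointer at its rim. Studs at 0, 90, 180 and 270 degrees from x, plus the unknown offset told under turntable_top.
- plate_narrow4_face (a point): fixed round steel stud plate, 120 mm across, on the turntable or spare on the low rack. Four upright 12 mm studs, centres 30 mm from the axis, 22 mm tall (top 3 mm steps in to 9 mm). Point: centre of its upper face, 112 mm above the bench; z up, x over the small index pointer at its rim. Studs at 0, 90, 180 and 270 degrees from x, plus the unknown offset told under turntable_top.
- plate_wide3_face (a point): fixed round steel stud plate, 120 mm across, on the turntable or spare on the low rack. Three upright 12 mm studs, centres 40 mm from the axis, 22 mm tall (top 3 mm steps in to 9 mm). Point: centre of its upper face, 112 mm above the bench; z up, x over the small index pointer at its rim. Studs at 0, 120 and 240 degrees from x, plus the unknown offset told under turntable_top.
- turntable_top (a point): centre of the top of the fixed bench turntable (blue housing, foot 210 x 180 mm, 100 mm high). The plate in use has its point 12 mm straight above this one. Its braked spindle was left turned up to 20 degrees (0.35 rad) either way of the index pointer, all studs together; this angle is not measured: look or feel for it. The brake holds some 6 N m.
- hammer_mid (a point): chipping hammer lying loose on the bench, 270 mm long, head 140 mm wide, 26 mm high: a bystander. Point at mid length, 13 mm up; x runs from handle to head.
- magnet_mid (a point): arrow-shaped welding magnet lying loose on the bench, about 100 x 80 x 18 mm: a bystander. Point at its middle, 9 mm up.
Things that resemble listed ones, but are neither listed nor needed, are in the scene too. Leave any green or yellow look-alike of the part that bears flange_narrow4_mid alone.

How it is judged:
By the outcome, as a careful person would: the job done as asked, in the order asked, and still so for the second after the job is handed in, with the robot touching nothing.
It also fails if it takes over 61 s, if anything falls off the work surface, if the arm or the gripper's body presses on something with over 40 N, if the wrist force passes 120 N, or if a joint passes its speed limit or range.

## Robot

A 7-joint arm with a two-finger parallel gripper is mounted at the origin on the work surface. World frame = base frame: x ahead of the robot, y to its left, z up, the work surface at z = 0. Lengths are in mm, angles in rad, forces in N, time in s.
With the tool pointing down it reaches from about 425 to 925 mm from the base axis. Payload 6.8 kg.
Tool frame: the origin (TCP) lies between the finger pads; the fingertips stand 11 mm ahead of it and the grasp point (between the pads) lies 8 mm behind it; z points along the fingers, y is the line along which they close (so a half turn about z gives the same grasp; the last joint's range is limited). The gripper opens to 88 mm and grips with 3 to 60 N. Pads are 20 mm wide; open, the fingers measure 115 mm over their backs; the gripper's body (75 mm by 178 mm) begins 61 mm behind the grasp point.
Start: joints at [1.23, 0.477, 0.022, 1.555, -0.011, 1.109, -0.083], TCP at [155.732, -656.806, 233.664] pointing down, gripper open.
Joint ranges: [-2.96, 2.96], [-0.34, 2.1], [-1.41, 1.46], [0.24, 2.44], [-1.37, 4.51], [0.17, 1.92], [-2.96, 2.96]. Speed limits (rad/s): [2.39, 2.39, 3.14, 3.14, 3.14, 3.14, 3.14].

## Interface

Orientations are given as [roll, pitch, yaw] about the fixed x, y, z axes, in that order (R = Rz(yaw) Ry(pitch) Rx(roll)).
In Python, from workcell import sense, get_image, job gives the robot as it stands.
- The arm moves only by the shell command python3 -m handwheel 'ROWS' [FORCE]. ROWS is JSON, a list of rows, each a list of 3 entries, a list of its own where there are three numbers: the gripper command: -1 is shut, 1 is fully open, values between are in proportion, then the shift along the tool's x, y, z in units of 40 mm (1.0 is 40 mm), then the turn, a rotation vector about the tool's x, y, z in units of 6 degrees (1.0 is 6 degrees). A call has exactly 10 rows; each row is the pose to reach, as a shift and turn from the pose commanded when the call began, along the tool's axes at that moment; what a row does not reach only later rows make up. A row lasts 1/8 s, in which the tool goes at most 62.5 mm and 10.7 degrees, less where a joint would pass 70% of its speed; a pose out of reach is approached as far as the arm can. A call with a gripper value outside its range is refused whole. The fingers move at their own pace and stop on an object; FORCE is the grip in N (left out, the last holds). Time passes only in rows, so rows that repeat a pose let the fingers close, or fill a call up. It gives the time, the measured TCP pose, the force, the opening and the grip force at its end, in the units of the state.
- sense(): the state, without advancing time (a new reading comes with each control period).
- get_image(name): name is "scene" or "top" or "wrist"; returns a dict with "image" (400x640x3 uint8, red, green, blue), "depth" (400x640 float32, mm along the optical axis (not along the pixel's ray), 0 where there is no reading), "K" (3x3 intrinsics, pixels), "R" (3x3) and "t" (3): a world point X has camera coordinates R X + t; the wrist camera has in their place "T_tool_cam" (4x4, takes a point from camera to tool coordinates, whose origin is the TCP and whose axes are the flange's). Camera axes: x right, y down, z forward; pixel columns grow to the right and rows downward; lengths in mm; the calibration is good to about 2 mm. A picture is of the moment at which its call begins: read the wrist's pose just before it.
- job.hand_in(): hands the job in; it is judged then, once.
The state is a dict: "time": time; "joint_pos": joint angles; "dq": joint speeds; "effort": joint torques, N m; "ee_pos": TCP position; "orientation": TCP orientation; "force": force on the tool from outside, world axes, zero at the start; "wrist_torque": the same for the moment, N m; "gripper_width": opening from 0.0 (shut) to 1.0 (fully open); "gripper_force": force on a finger pad.
Only numpy, scipy, OpenCV 4.12 (cv2) and the standard library are available. Lean on these libraries where they do the work, as an engineer would, in place of code of your own. Each camera call takes 0.05 s, during which the arm holds its last target. There are 200 camera calls.

## Working session

There is one attempt and no reset: what is moved stays moved. The work goes in short steps, Python scripts to look and compute and a shell command to move; the robot and the scene stay as the last step left them, time stands still between calls to the robot, and variables do not carry over. Pictures are saved under pics/ and viewed, at most 10 in all, crops included, and the job is handed in when it is done.

```bash
mkdir -p pics; cat > h.py <<'E'
import numpy as np,cv2
from workcell import sense,get_image,job
from scipy.spatial.transform import Rotation as Ro
def save(n,im,s=1,box=None):
    a=im['image']
    if box: a=a[box[1]:box[3],box[0]:box[2]]
    cv2.imwrite('pics/'+n,cv2.resize(a[:,:,::-1],None,fx=s,fy=s,interpolation=cv2.INTER_CUBIC))
def w(im,u,v,z=None,st=None):
    "world point of pixel; by depth, or on plane z"
    K=np.array(im['K']);r=np.linalg.inv(K)@[u,v,1]
    if 'R' in im: R=np.array(im['R']).T;c=-R@np.array(im['t'])
    else:
        T=np.array(im['T_tool_cam']);Rt=Ro.from_euler('xyz',st['orientation']).as_matrix()
        R=Rt@T[:3,:3];c=Rt@T[:3,3]+np.array(st['ee_pos'])
    d=im['depth'][int(round(v)),int(round(u))] if z is None else (z-c[2])/(R@r)[2]
    return c+R@r*d
E
python3 - <<'E'
from h import *
import pickle
s=sense();print(s)
D={n:get_image(n) for n in('scene','top','wrist')}
pickle.dump((s,D),open('d0.pkl','wb'))
save('top.png',D['top'],1.25);save('scene.png',D['scene'],1.25)
E
```

```text
{'time': 0.0, 'joint_pos': array([ 1.22989344,  0.47778815,  0.02234461,  1.55644934, -0.01148336,
        1.10929567, -0.08311205]), 'dq': array([ 2.64038213e-04, -1.10860128e-04,  5.88448099e-04, -9.67073082e-05,
       -1.36079046e-03,  5.62885668e-04, -3.71591334e-04]), 'effort': array([-9.31729955e-04, -5.82839477e+01,  1.53430291e+00, -2.72607368e+01,
       -5.43669763e-02,  1.69841945e-02,  1.96124420e-04]), 'ee_pos': array([ 155.5697547 , -656.22690641,  232.69072135]), 'orientation': array([-3.13978680e+00,  1.51475857e-04,  2.32815686e-01]), 'force': array([-0.16119167, -0.44568356, -0.65320703]), 'wrist_torque': array([-0.01376367,  0.00276731, -0.02790718]), 'gripper_force': 0.0, 'gripper_width': 0.9987963460095248}
```

View pics/top.png

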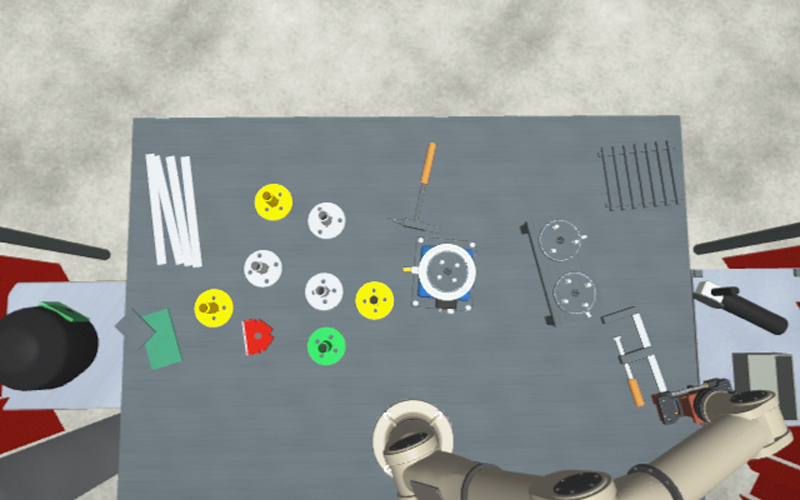

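View pics/scene.png

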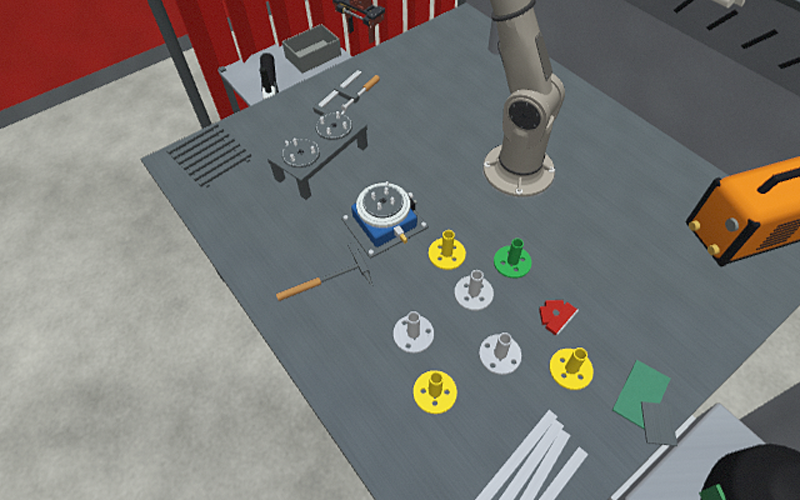

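The top picture shows three bare-steel flanges at about (326,220), (263,268) and (324,292). The yellow and green look-alikes are at (273,202), (213,308), (374,300) and (326,346). The turntable is at (446,271), and its four studs look narrow. I'll enlarge this and measure.

```bash
python3 - <<'E'
from h import *
import pickle
s,D=pickle.load(open('d0.pkl','rb'));t=D['top']
cr=lambda x,y:cv2.resize(t['image'][y-28:y+28,x-28:x+28],(390,296) if 0 else (296,296),interpolation=cv2.INTER_CUBIC)
g=np.vstack([np.hstack([cr(261,176),cr(210,214)]),np.hstack([cr(259,233),cr(357,217)])])
cv2.imwrite('pics/c.png',g[:,:,::-1])
for n,(u,v) in dict(f1=(261,176),f2=(210,214),f3=(259,233)).items(): print(n,w(t,u,v,8).round())
print('tt',w(t,357,217,112).round(),w(t,357,217).round())
E
```

```text
f1 [648. 251.   8.]
f2 [506. 440.   8.]
f3 [433. 257.   8.]
tt [482. -99. 112.] [483. -99. 111.]
```

View pics/c.png

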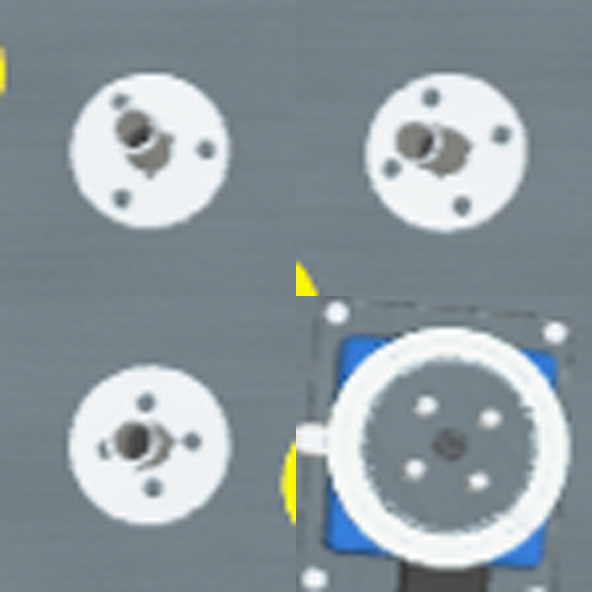

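Pixels in the enlarged crop:
- **Candidates:** top left has 3 holes. Top right has 4 wide holes, at radius about 56 of 80 px (38 mm). Bottom left has 4 narrow holes, about 43 of 80 px (30 mm).
- **Plate:** its four studs, (427,405), (490,418), (478,481) and (415,468), sit about 31 mm out, so it is the narrow4 plate.
- **Match:** the bare-steel flange at top-image (324,292) is flange_narrow4. Its holes are at about 4.5° and the studs at about 33.8° (mod 90).

```bash
cat >> h.py <<'E'
def go(x,y,z,yaw):
    "shift and turn in handwheel units from the present pose to x,y,z,yaw(deg), tool down"
    s=sense();R=Ro.from_euler('xyz',s['orientation'])
    G=Ro.from_euler('xyz',[np.pi,0,np.radians(yaw)])
    print('shift',(R.inv().apply(np.array([x,y,z])-s['ee_pos'])/40).round(3),'turn',(np.degrees((R.inv()*G).as_rotvec())/6).round(2))
    print('at',np.round(s['ee_pos'],1),'yaw',np.degrees(s['orientation']).round(2),'F',np.round(s['force'],1),'t',round(s['time'],2),'w',round(s['gripper_width'],3))
E
python3 - <<'E'
from h import *
import pickle
s,D=pickle.load(open('d0.pkl','rb'));t=D['top']
print(D['wrist']['T_tool_cam'].round(2),D['wrist']['K'])
print(w(t,259.28,233.2,8),w(t,357-28+(452.5-296)/5.286,217-28+(443-296)/5.286,134))
print('yel',w(t,299,240,8),'grn',w(t,261,277,8))
go(500,-350,330,50)
E
```

```text
[[  -0.     -0.97   -0.25   67.76]
 [   1.     -0.     -0.      0.4 ]
 [   0.     -0.25    0.97 -150.92]
 [   0.      0.      0.      1.  ]] [[302.61991612   0.         321.15988974]
 [  0.         302.61991612 199.27862825]
 [  0.           0.           1.        ]]
[432.46027162 256.09978958   8.        ] [ 481.58729099 -101.98281101  134.        ]
yel [405.83391921 108.55550769   8.        ] grn [271.46546956 249.04234422   8.        ]
shift [10.144 -5.469 -2.421] turn [-0.01 -0.   -6.11]
at [ 155.6 -656.4  232.9] yaw [-1.7992e+02  1.0000e-02  1.3340e+01] F [-0.3  0.8 -0.7] t 0.15 w 0.999
```

```bash
python3 - <<'E'
from h import *
go(482,-100,270,60)
E
```

```text
shift [ 11.149 -11.652  -0.912] turn [-0.01 -0.   -7.78]
at [ 155.6 -656.4  232.9] yaw [-1.7992e+02  1.0000e-02  1.3340e+01] F [-0.3  0.8 -0.7] t 0.15 w 0.999
```

```bash
python3 -m handwheel '[[1,[11.15,-11.65,-0.91],[0,0,-7.8]],[1,[11.15,-11.65,-0.91],[0,0,-7.8]],[1,[11.15,-11.65,-0.91],[0,0,-7.8]],[1,[11.15,-11.65,-0.91],[0,0,-7.8]],[1,[11.15,-11.65,-0.91],[0,0,-7.8]],[1,[11.15,-11.65,-0.91],[0,0,-7.8]],[1,[11.15,-11.65,-0.91],[0,0,-7.8]],[1,[11.15,-11.65,-0.91],[0,0,-7.8]],[1,[11.15,-11.65,-0.91],[0,0,-7.8]],[1,[11.15,-11.65,-0.91],[0,0,-7.8]]]'
python3 - <<'E'
from h import *
go(482,-100,270,60)
E
```

```text
time: 1.4
ee_pos: [472.1, -117.0, 269.1]
orientation: [3.141, 0.0, 1.049]
force: [0.6, -1.1, 0.2]
gripper_width: 1.0
gripper_force: 0.0
shift [ 0.49   0.003 -0.023] turn [0.   0.   0.02]
at [ 472.1 -117.   269.1] yaw [1.7997e+02 2.0000e-02 6.0110e+01] F [ 0.6 -1.1  0.2] t 1.4 w 1.0
```

```bash
python3 -m handwheel '[[1,[0.49,0,0],[0,0,0]],[1,[0.49,0,0],[0,0,0]],[1,[0.49,0,0],[0,0,0]],[1,[0.49,0,0],[0,0,0]],[1,[0.49,0,0],[0,0,0]],[1,[0.49,0,0],[0,0,0]],[1,[0.49,0,0],[0,0,0]],[1,[0.49,0,0],[0,0,0]],[1,[0.49,0,0],[0,0,0]],[1,[0.49,0,0],[0,0,0]]]'
python3 - <<'E'
from h import *
import pickle
s=sense();i=get_image('wrist');pickle.dump((s,i),open('d1.pkl','wb'))
save('w1.png',i,1.25)
go(432.5,256.1,230,120)
E
```

```text
time: 2.65
ee_pos: [481.3, -101.6, 268.9]
orientation: [3.142, 0.0, 1.05]
force: [-0.6, 0.3, 0.4]
gripper_width: 0.998
gripper_force: 0.0
shift [ 7.147 -5.511  0.972] turn [ 0.   -0.   -9.98]
at [ 481.3 -101.6  268.9] yaw [180.    -0.    60.14] F [ 1.  -0.2  0.2] t 2.7 w 1.006
```

View pics/w1.png

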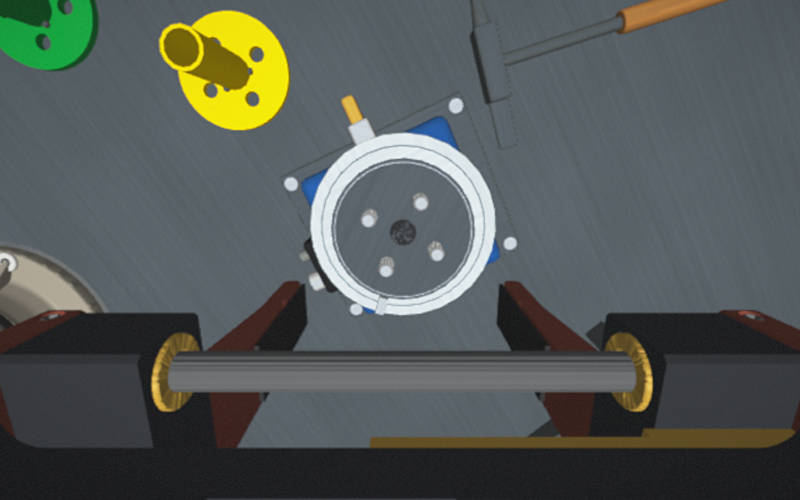

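The four studs show at (421,200), (437,250), (386,265) and (369,215). I'll enlarge to read the stud tops.

```bash
python3 - <<'E'
from h import *
import pickle
s,i=pickle.load(open('d1.pkl','rb'))
save('w1c.png',i,8,(282,148,362,222))
E
```

```text
(no output)
```

View pics/w1c.png

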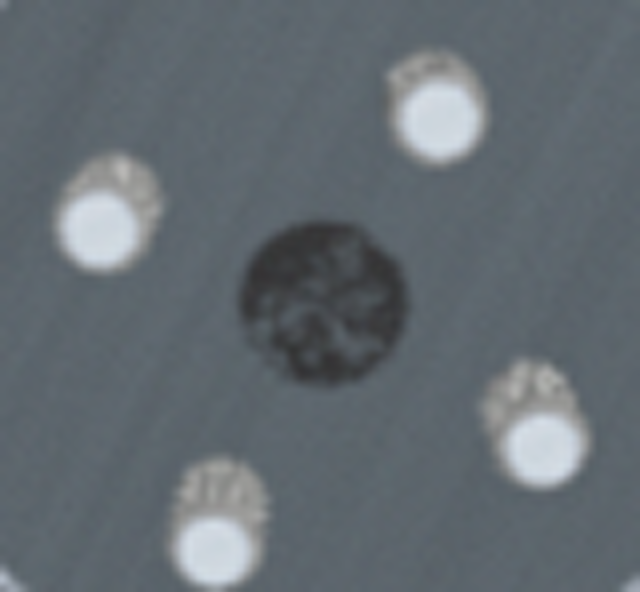

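```bash
python3 -m handwheel '[[1,[7.15,-5.5,0.5],[0,0,-10]],[1,[7.15,-5.5,0.5],[0,0,-10]],[1,[7.15,-5.5,0.5],[0,0,-10]],[1,[7.15,-5.5,0.5],[0,0,-10]],[1,[7.15,-5.5,0.5],[0,0,-10]],[1,[7.15,-5.5,0.5],[0,0,-10]],[1,[7.15,-5.5,0.5],[0,0,-10]],[1,[7.15,-5.5,0.5],[0,0,-10]],[1,[7.15,-5.5,0.5],[0,0,-10]],[1,[7.15,-5.5,0.5],[0,0,-10]]]'
python3 - <<'E'
from h import *
import pickle
s=sense();print(s['dq'].round(3));i=get_image('wrist');pickle.dump((s,i),open('d2.pkl','wb'))
save('w2.png',i,1.25)
go(432.5,256.1,72,120)
E
```

```text
time: 3.95
ee_pos: [433.5, 254.7, 248.9]
orientation: [-3.142, 0.001, 2.094]
force: [0.7, 0.7, -0.0]
gripper_width: 0.999
gripper_force: 0.0
[-0.003  0.001 -0.007 -0.     0.001 -0.001  0.001]
shift [ 0.039 -0.005  4.423] turn [0.   0.01 0.  ]
at [433.4 254.9 248.9] yaw [1.7999e+02 3.0000e-02 1.2002e+02] F [-0.8  0.4 -0.5] t 4.0 w 1.001
```

View pics/w2.png

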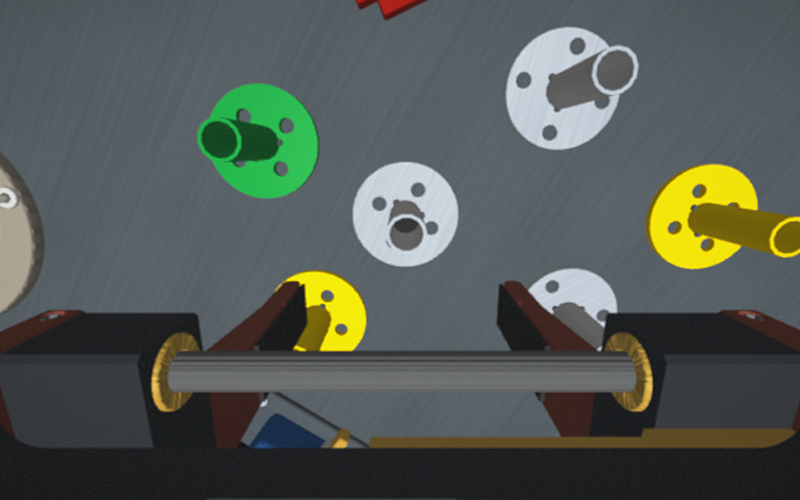

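The flange sits centred at (405,214), with holes at (418,189), (379,203) and (432,228) and the pipe top at (406,233). One enlarged crop will give the hole angle.

```bash
python3 - <<'E'
from h import *
import pickle
s,i=pickle.load(open('d2.pkl','rb'))
save('w2c.png',i,6,(276,124,374,218))
s,i=pickle.load(open('d1.pkl','rb'))
P=np.array([w(i,282-.5+(u+.5)/8,148-.5+(v+.5)/8,134,s)[:2] for u,v in((438,118),(542,444),(214,550),(100,230))])
c=P.mean(0);d=P-c;print(P.round(1),c,np.hypot(*d.T),np.degrees(np.arctan2(d[:,1],d[:,0]))%90)
E
```

```text
[[ 509.6  -82.6]
 [ 501.2 -123.8]
 [ 459.6 -115.5]
 [ 468.1  -74.2]] [484.62921429 -99.02387736] [29.89967483 29.79395384 29.97291953 29.83229255] [33.25562106 33.83533558 33.33015513 33.69396021]
```

View pics/w2c.png

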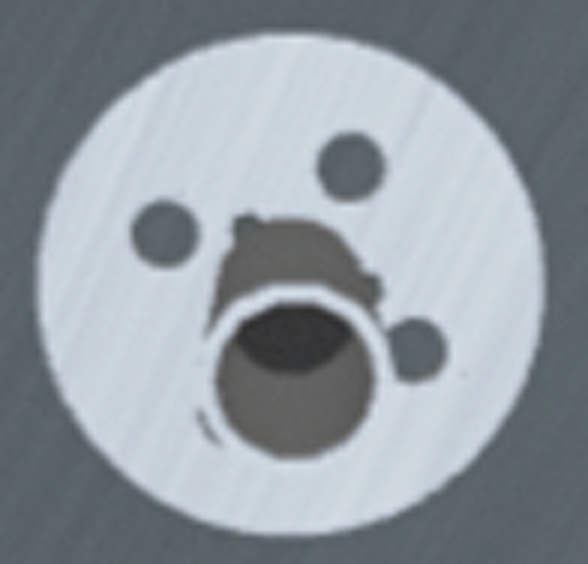

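```bash
python3 - <<'E'
from h import *
import pickle
s,i=pickle.load(open('d2.pkl','rb'))
f=lambda u,v,z:w(i,276-.5+(u+.5)/6,124-.5+(v+.5)/6,z,s)[:2]
A,B,C=f(352,166,8),f(165,234,8),f(413,350,8)
c=(B+C)/2;print('c from holes',c,'disc',f(291.5,283.5,8),'pipe',f(295,374,100))
for p in(A,B,C):
  d=p-c;print(np.hypot(*d),np.degrees(np.arctan2(d[1],d[0]))%90)
go(*c,72,120)
E
```

```text
c from holes [435.62700959 259.27414002] disc [434.92510393 261.13983291] pipe [435.10028956 260.2261353 ]
30.337594652974026 4.16095985363242
29.879027005165483 4.727196192187023
29.879027005165483 4.72719619218703
shift [0.068 0.103 4.423] turn [0.   0.01 0.  ]
at [433.4 254.9 248.9] yaw [1.7999e+02 3.0000e-02 1.2002e+02] F [-0.8  0.4 -0.5] t 4.0 w 1.001
```

```bash
python3 -m handwheel '[[1,[0.08,0.1,0],[0,0,0]],[1,[0.08,0.1,1.4],[0,0,0]],[1,[0.08,0.1,2.8],[0,0,0]],[1,[0.08,0.1,4.0],[0,0,0]],[1,[0.08,0.1,4.42],[0,0,0]],[1,[0.08,0.1,4.42],[0,0,0]],[1,[0.08,0.1,4.42],[0,0,0]],[-1,[0.08,0.1,4.42],[0,0,0]],[-1,[0.08,0.1,4.42],[0,0,0]],[-1,[0.08,0.1,4.42],[0,0,0]]]' 45
python3 -m handwheel '[[-1,[0,0,0],[0,0,0]],[-1,[0,0,0],[0,0,0]],[-1,[0,0,0],[0,0,0]],[-1,[0,0,0],[0,0,0]],[-1,[0,0,0],[0,0,0]],[-1,[0,0,0],[0,0,0]],[-1,[0,0,0],[0,0,0]],[-1,[0,0,0],[0,0,0]],[-1,[0,0,0],[0,0,0]],[-1,[0,0,0],[0,0,0]]]'
python3 -c "
from h import *
go(484.6,-99,230,59)"
```

```text
time: 5.25
ee_pos: [435.1, 260.7, 72.5]
orientation: [3.141, 0.0, 2.097]
force: [0.2, -0.0, 0.1]
gripper_width: 0.698
gripper_force: 0.0
time: 6.5
ee_pos: [434.6, 260.6, 72.0]
orientation: [-3.141, 0.0, 2.097]
force: [-3.0, -0.8, 2.2]
gripper_width: 0.378
gripper_force: 45.0
shift [-8.402 -3.433 -3.947] turn [-0.    0.   10.19]
at [434.6 260.6  72. ] yaw [-1.7997e+02  1.0000e-02  1.2014e+02] F [-3.  -0.8  2.2] t 6.5 w 0.378
```

```bash
python3 -m handwheel '[[-1,[0,0,-0.4],[0,0,0]],[-1,[0,0,-1],[0,0,0]],[-1,[0,0,-2],[0,0,0]],[-1,[0,0,-3],[0,0,0]],[-1,[0,0,-4],[0,0,0]],[-1,[0,0,-4.2],[0,0,0]],[-1,[-0.6,-0.25,-4.2],[0,0,0.7]],[-1,[-1.4,-0.6,-4.2],[0,0,1.7]],[-1,[-2.4,-1.0,-4.2],[0,0,2.9]],[-1,[-3.4,-1.4,-4.2],[0,0,4.1]]]'
python3 -c "
from h import *
go(484.9,-98.6,230,59)"
```

```text
time: 7.75
ee_pos: [453.7, 113.2, 238.5]
orientation: [-3.139, 0.0, 1.664]
force: [0.0, 0.0, -7.8]
gripper_width: 0.375
gripper_force: 45.0
shift [-5.345  0.285  0.214] turn [-0.02  0.01  6.06]
at [453.7 113.2 238.5] yaw [-1.7987e+02  2.0000e-02  9.5340e+01] F [ 0.   0.  -7.8] t 7.75 w 0.375
```

```bash
python3 -m handwheel '[[-1,[-0.9,0.05,0],[0,0,1]],[-1,[-1.8,0.1,0],[0,0,2]],[-1,[-2.7,0.15,0],[0,0,3]],[-1,[-3.6,0.2,0],[0,0,4.1]],[-1,[-4.4,0.25,0],[0,0,5.1]],[-1,[-5.0,0.28,0],[0,0,5.8]],[-1,[-5.3,0.28,0],[0,0,6.05]],[-1,[-5.34,0.28,0],[0,0,6.05]],[-1,[-5.34,0.28,0],[0,0,6.05]],[-1,[-5.34,0.28,0],[0,0,6.05]]]'
python3 - <<'E'
from h import *
go(484.9,-98.6,230,59)
i=get_image('wrist');import pickle;pickle.dump((sense(),i),open('d3.pkl','wb'));save('w3.png',i,5,(240,110,400,230))
E
```

```text
time: 9.0
ee_pos: [486.4, -95.4, 240.1]
orientation: [-3.142, -0.0, 1.036]
force: [0.1, 0.5, -8.0]
gripper_width: 0.372
gripper_force: 45.0
shift [-0.089  0.009  0.253] turn [-0.   -0.    0.06]
at [486.4 -95.4 240.1] yaw [-1.800e+02 -2.000e-02  5.936e+01] F [ 0.1  0.5 -8. ] t 9.0 w 0.372
```

View pics/w3.png

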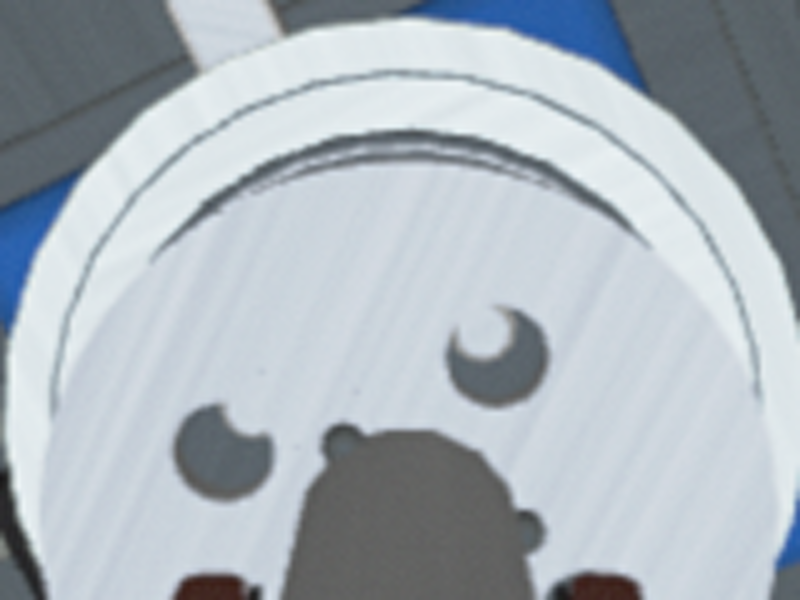

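Looking down through two holes at (498,356) and (224,451), I can see stud tops in both. I'll compute where the hole pattern sits relative to the studs.

```bash
python3 - <<'E'
from h import *
import pickle
s,i=pickle.load(open('d3.pkl','rb'))
f=lambda u,v:w(i,240-.5+(u+.5)/5,110-.5+(v+.5)/5,176,s)[:2]
a,b=f(498,356),f(224,451);S=np.array([[509.6,-82.6],[468.1,-74.2]])
print(a,b,np.hypot(*(a-b)))
ang=lambda d:np.degrees(np.arctan2(d[1],d[0]))
d=b-a;n=np.array([-d[1],d[0]])/2
print('centre',(a+b)/2+n,(a+b)/2-n,'tcp',s['ee_pos'],'hole ang',(ang(d)-45)%90,'stud',(ang(S[1]-S[0])-45)%90)
# stud top circle centre seen
print('stud top seen at 134:',w(i,240-.5+485.5/5,110-.5+333/5,134,s))
E
```

```text
[511.72016659 -79.95890922] [470.08903144 -71.73715945] 42.43522808801547
centre [486.79372413 -96.66360191] [495.0154739  -55.03246676] tcp [486.44538312 -95.56225725 240.17012117] hole ang 33.82839282639907 stud 33.557377213146765
stud top seen at 134: [509.95336881 -83.42368443 134.        ]
```

```bash
python3 -m handwheel '[[-1,[-0.04,0,0],[0,0,0.05]],[-1,[-0.08,-0.01,0],[0,0,0.05]],[-1,[-0.08,-0.01,0.2],[0,0,0.05]],[-1,[-0.08,-0.01,0.4],[0,0,0.05]],[-1,[-0.08,-0.01,0.6],[0,0,0.05]],[-1,[-0.08,-0.01,0.75],[0,0,0.05]],[-1,[-0.08,-0.01,0.85],[0,0,0.05]],[-1,[-0.08,-0.01,0.9],[0,0,0.05]],[-1,[-0.08,-0.01,0.95],[0,0,0.05]],[-1,[-0.08,-0.01,0.98],[0,0,0.05]]]'
python3 -c "
from h import *
go(484.8,-98.2,184,59)"
```

```text
time: 10.3
ee_pos: [484.5, -99.1, 200.9]
orientation: [3.141, -0.0, 1.029]
force: [0.5, 0.3, -7.7]
gripper_width: 0.377
gripper_force: 45.0
shift [ 0.023 -0.006  0.423] turn [ 0.   -0.   -0.01]
at [484.5 -99.1 200.9] yaw [179.99  -0.    58.93] F [ 0.5  0.3 -7.7] t 10.3 w 0.377
```

The underside is already about 5 mm below the stud tops with no reaction force, so I'm going on gently.

```bash
python3 -m handwheel '[[-1,[0,0,0.03],[0,0,0]],[-1,[0,0,0.06],[0,0,0]],[-1,[0,0,0.1],[0,0,0]],[-1,[0,0,0.14],[0,0,0]],[-1,[0,0,0.18],[0,0,0]],[-1,[0,0,0.22],[0,0,0]],[-1,[0,0,0.26],[0,0,0]],[-1,[0,0,0.3],[0,0,0]],[-1,[0,0,0.32],[0,0,0]],[-1,[0,0,0.34],[0,0,0]]]'
python3 -c "
from h import *
go(484.8,-98.6,184,59)"
```

```text
time: 11.55
ee_pos: [484.5, -99.1, 187.2]
orientation: [3.142, -0.0, 1.029]
force: [0.8, -0.0, -8.4]
gripper_width: 0.378
gripper_force: 45.0
shift [0.015 0.001 0.081] turn [ 0.   -0.   -0.01]
at [484.5 -99.1 187.2] yaw [180.    -0.    58.94] F [ 0.8 -0.  -8.4] t 11.55 w 0.378
```

```bash
python3 -m handwheel '[[-1,[0,0,0.01],[0,0,0]],[-1,[0,0,0.02],[0,0,0]],[-1,[0,0,0.03],[0,0,0]],[-1,[0,0,0.04],[0,0,0]],[-1,[0,0,0.05],[0,0,0]],[-1,[0,0,0.06],[0,0,0]],[-1,[0,0,0.07],[0,0,0]],[-1,[0,0,0.08],[0,0,0]],[-1,[0,0,0.08],[0,0,0]],[-1,[0,0,0.08],[0,0,0]]]'
python3 -c "
from h import *
go(484.8,-98.6,184,59)"
```

```text
time: 12.8
ee_pos: [484.4, -99.1, 184.1]
orientation: [3.142, 0.0, 1.029]
force: [0.4, 0.2, -8.5]
gripper_width: 0.376
gripper_force: 45.0
shift [0.015 0.002 0.002] turn [ 0.    0.   -0.01]
at [484.4 -99.1 184.1] yaw [180.     0.    58.94] F [ 0.4  0.2 -8.5] t 12.8 w 0.376
```

No plate contact yet, so a touch further until it takes load.

```bash
python3 -m handwheel '[[-1,[0,0,0.006],[0,0,0]],[-1,[0,0,0.012],[0,0,0]],[-1,[0,0,0.018],[0,0,0]],[-1,[0,0,0.024],[0,0,0]],[-1,[0,0,0.03],[0,0,0]],[-1,[0,0,0.03],[0,0,0]],[-1,[0,0,0.03],[0,0,0]],[-1,[0,0,0.03],[0,0,0]],[-1,[0,0,0.03],[0,0,0]],[-1,[0,0,0.03],[0,0,0]]]'
python3 -c "
from h import *
go(484.8,-98.6,184,59)"
```

```text
time: 14.05
ee_pos: [484.5, -99.1, 184.0]
orientation: [3.141, 0.0, 1.028]
force: [-5.4, 0.3, 8.4]
gripper_width: 0.379
gripper_force: 45.0
shift [ 0.015 -0.    -0.001] turn [ 0.01  0.   -0.01]
at [484.5 -99.1 184. ] yaw [1.7997e+02 3.0000e-02 5.8930e+01] F [-5.4  0.3  8.4] t 14.05 w 0.379
```

The plate stopped it at TCP 184, exactly the height for fully home (112 + 72), with the load now reversed. Letting go, then backing off straight up.

```bash
python3 -m handwheel '[[0,[0,0,-0.02],[0,0,0]],[0.3,[0,0,-0.02],[0,0,0]],[0.5,[0,0,-0.02],[0,0,0]],[0.6,[0,0,-0.02],[0,0,0]],[0.6,[0,0,-0.02],[0,0,0]],[0.6,[0,0,-0.02],[0,0,0]],[0.6,[0,0,-0.02],[0,0,0]],[0.6,[0,0,-0.02],[0,0,0]],[0.6,[0,0,-0.02],[0,0,0]],[0.6,[0,0,-0.02],[0,0,0]]]'
python3 -c "
from h import *
go(484.8,-98.6,330,59)"
```

```text
time: 15.3
ee_pos: [484.4, -99.1, 183.7]
orientation: [-3.142, -0.0, 1.029]
force: [-0.2, -0.1, -0.6]
gripper_width: 0.799
gripper_force: 0.0
shift [ 1.600e-02  2.000e-03 -3.659e+00] turn [-0.   -0.   -0.01]
at [484.4 -99.1 183.7] yaw [-180.     -0.     58.94] F [-0.2 -0.1 -0.6] t 15.3 w 0.799
```

```bash
python3 -m handwheel '[[0.6,[0,0,-0.5],[0,0,0]],[0.6,[0,0,-1.2],[0,0,0]],[0.6,[0,0,-2],[0,0,0]],[0.6,[0,0,-2.8],[0,0,0]],[0.6,[0,0,-3.5],[0,0,0]],[0.6,[0,0,-3.7],[0,0,0]],[0.6,[0,0,-3.7],[0,0,0]],[0.6,[0,0,-3.7],[0,0,0]],[0.6,[0,0,-3.7],[0,0,0]],[0.6,[0,0,-3.7],[0,0,0]]]'
python3 - <<'E'
from h import *
s=sense();i=get_image('wrist');save('w4.png',i,4,(220,100,420,240))
for u,v in ((262,160),(300,150),(330,145),(360,160),(290,165),(350,175)): print(w(i,u,v,None,s).round(1))
E
```

```text
time: 16.55
ee_pos: [484.2, -99.0, 331.1]
orientation: [-3.141, 0.0, 1.029]
force: [0.5, 0.2, -0.0]
gripper_width: 0.8
gripper_force: 0.0
[431.9 -42.7 101.1]
[481.4 -56.1 120.1]
[514.9 -69.4 120.3]
[ 536.5 -102.9  121.2]
[461.6 -65.  119.2]
[ 517.3 -112.6  120.6]
```

View pics/w4.png

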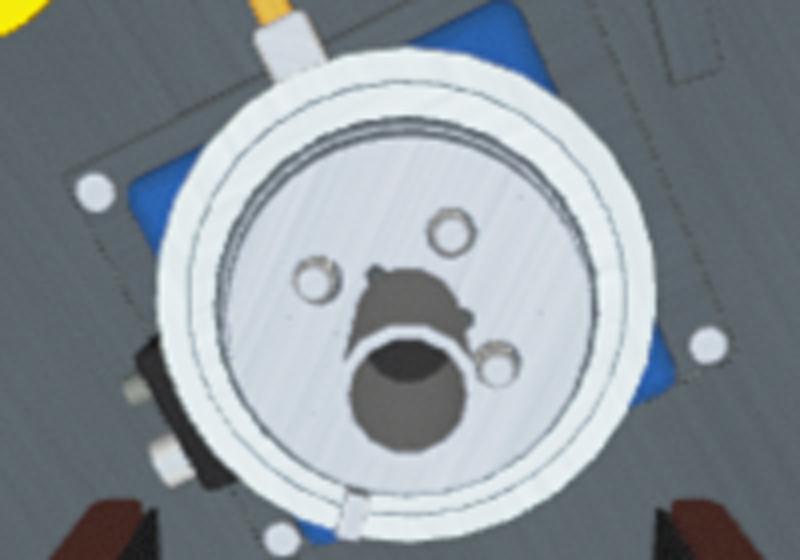

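The studs stand up through the holes at (451,232), (317,279) and (498,362). The flange's upper face reads z ≈ 120 = 112 + 8, so it is home and flat.

```bash
python3 -c "
from workcell import job
print(job.hand_in())"
```

```text
the job is handed in; nothing more can be done
None
```

The narrow four-hole flange (`flange_narrow4`) is on the turntable plate's studs, pipe up, fully home and flat, and released; the job was handed in at about 17 s, and I moved nothing else.

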